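# Sweep the used jar caps off the preparation board into the discard bin

### The arm

A 7-joint arm with a two-finger parallel gripper is mounted at the origin on the work surface. World frame = base frame: x ahead of the robot, y to its left, z up, the work surface at z = 0. Lengths are in m, angles in rad, forces in N, time in s.
With the tool pointing down it reaches from about 0.35 to 0.9 m from the base axis. Payload 19.9 kg.
Tool frame: the origin (TCP) lies between the finger pads; the fingertips stand 19 mm ahead of it and the grasp point (between the pads) is the TCP; z points along the fingers, y is the direction in which the jaws open and shut (so a half turn about z gives the same grasp; the last joint's range is limited). The gripper opens to 94 mm and grips with 3 to 60 N. Pads are 16 mm wide; open, the fingers measure 119 mm over their backs; the gripper's body (75 mm by 177 mm) begins 78 mm behind the grasp point.
Start: joints at [1.288, 0.417, -0.01, 1.614, 0.005, 1.111, -0.053], TCP at [0.149, -0.607, 0.185] pointing down, gripper open.
Joint ranges: [-2.81, 2.81], [-0.39, 2.02], [-1.27, 1.25], [0.06, 2.57], [-1.19, 4.33], [0.19, 2], [-2.82, 2.82]. Speed limits (rad/s): [1.89, 1.89, 2.39, 2.39, 3.01, 3.01, 3.01].

### API

Orientations are given as a 3x3 rotation matrix whose columns are the frame's x, y, z axes.
In Python, from rig import robot gives the robot as it stands. Calls block until the motion is done:
- robot.move_ptp(position, orientation): joint-space move of the TCP to a pose.
- robot.move_linear(position, velocity=0.15, frame=None, threshold=None): straight line of the TCP; frame=None keeps the orientation; velocity is the mean speed in m/s. With threshold (N) it stops when the force on the tool has changed by that much, and returns True; else False.
- robot.goto_joints(angles): joint-space move.
- robot.gripper_to(opening): finger opening in m; the grip force is fixed at half the most; returns when the fingers have stopped.
- robot.pause(seconds).
- robot.ik(position, orientation): joint angles nearest the present ones, or None.
- robot.get_state(): the state.
- robot.grab_frame(name): name is "scene" or "top" or "wrist"; returns the picture (400x640x3 uint8, red, green, blue); there is no depth.
- robot.camera_info(name): a dict with "fx", "fy", "cx", "cy" (pixels), "rvec" (rotation vector, rad) and "tvec" (3), from world to camera coordinates, as OpenCV has them. Camera axes: x right, y down, z forward; pixel columns grow to the right and rows downward; lengths in m; the calibration is good to about 2 mm. The wrist camera is an equidistant fisheye: a pixel r from the principal point sees the ray r / f radians off the axis. A picture is of the moment at which its call begins: read the wrist's pose just before it. camera_info takes no time and is no camera call; for the wrist camera it gives the pose at the moment of the call.
A pose or a line that the arm cannot do raises robot.PlanningError and nothing moves.
- robot.sign_off(): hands the job in, once; it reports no verdict.
The state is a dict: "time": time; "qpos": joint angles; "joint_vel": joint speeds; "effort": joint torques, N m; "ee_pos": TCP position; "tool_rot": TCP orientation; "force": force on the tool from outside, world axes, zero at the start; "moment": the same for the moment, N m; "opening": finger opening in m.
Only numpy, scipy, OpenCV 4.12 (cv2) and the standard library are available. Lean on these libraries where they do the work, as an engineer would, in place of code of your own. Each camera call takes 0.05 s, during which the arm holds its last target.

### The job

Clear the three used yellow caps off the grey preparation board: with the closed fingertips, sweep them across the board and over its open edge so that all three drop into the red discard bin. Do not lift the caps, let none of them go into the blue bin or onto the bench, and leave the vial standing where it is among them, as well as the bottle and the slide box nearby.

Things in the scene. Friction and masses are not known exactly. Their poses are not given: they have to be found in the camera images.
- board: fixed grey preparation board, a block 270 mm along its x, 200 mm along its y, top 60 mm above the bench, turned up to 0.2 rad. Origin: centre of its underside, z up. Aluminium rims 8 mm thick, 10 mm high run along the edges at x = +/-135 mm; the edges at y = +/-100 mm are open, level with the top, and a bin stands against each
- red_bin: fixed open red bin for discarded caps, against one open edge of the board (either side); 270 mm along its x, 120 mm along its y, rim 52 mm above the bench, walls and floor 4 mm thick. Origin: centre of its underside, 160 mm from the board's along the board's +y or -y; axes parallel to the board's. Caps pushed over the edge drop in
- blue_bin: fixed open blue bin of the same size for glass to be washed, with three small green glass jars in it, against the board's other open edge. Origin and axes as for the red bin. No cap belongs in it
- cap_a: used jar cap: flat yellow plastic disc, ribbed edge, orange spot on top, 32 mm across (34 over ribs), 14 mm high, 12-23 g, loose, lying flat on the board; slides if pushed low on its side. Origin: centre of underside. The caps and the vial stand in four lanes 62 mm apart along the board's x, in any order, each within 45 mm of the board's middle in y, so a straight sweep along the board's y meets nothing else
- cap_b: used jar cap: flat yellow plastic disc, ribbed edge, orange spot on top, 32 mm across (34 over ribs), 14 mm high, 12-23 g, loose, lying flat on the board; slides if pushed low on its side. Origin: centre of underside. The caps and the vial stand in four lanes 62 mm apart along the board's x, in any order, each within 45 mm of the board's middle in y, so a straight sweep along the board's y meets nothing else
- cap_c: used jar cap: flat yellow plastic disc, ribbed edge, orange spot on top, 32 mm across (34 over ribs), 14 mm high, 12-23 g, loose, lying flat on the board; slides if pushed low on its side. Origin: centre of underside. The caps and the vial stand in four lanes 62 mm apart along the board's x, in any order, each within 45 mm of the board's middle in y, so a straight sweep along the board's y meets nothing else
- vial: sample vial standing upright on the board among the caps, to be left alone: amber glass with a white band and a black cap, 24 mm in diameter, 48 mm high, 30 g, loose. Origin at the centre of its underside, z up
- stain_bottle: brown bottle with a black cap, 44 mm in diameter, 90 mm high, loose on the bench to the robot's left, to be left alone. Origin at the centre of its underside
- slide_box: closed white slide box with a black seam, 100 x 85 mm, 34 mm high, loose on the bench to the robot's right, to be left alone. Origin at the centre of its underside

How it is judged:
At the end, for the whole second after the job is handed in: All three yellow caps lie at rest inside the red bin, below its rim (origin within the bin's outline, under 45 mm above the bench); the vial is upright within 12 mm of its first place, and the bottle and the slide box are upright within 15 mm of theirs (x of cap_a in the frame of red_bin between -0.135 and 0.135 m and y of cap_a in the frame of red_bin between -0.06 and 0.06 m and height (world z) of each of cap_a, cap_b, cap_c below 0.045 m and linear speed of each of cap_a, cap_b, cap_c below 0.02 m/s and x of cap_b in the frame of red_bin between -0.135 and 0.135 m and y of cap_b in the frame of red_bin between -0.06 and 0.06 m and x of cap_c in the frame of red_bin between -0.135 and 0.135 m and y of cap_c in the frame of red_bin between -0.06 and 0.06 m and distance of vial from where it was at the start of the episode below 0.012 m and angle between each of vial, stain_bottle, slide_box's own z axis and vertical below 0.15 rad and distance of each of stain_bottle, slide_box from where it was at the start of the episode below 0.015 m); the robot touches nothing.
It fails at once if a cap is lifted off the board (its underside more than 25 mm above the board's top) instead of being swept (height (world z) of any of cap_a, cap_b, cap_c above 0.085 m).
It fails at once if a cap goes into the blue bin ((x of cap_a in the frame of blue_bin between -0.135 and 0.135 m and y of cap_a in the frame of blue_bin between -0.056 and 0.056 m and height (world z) of cap_a below 0.045 m) or (x of cap_b in the frame of blue_bin between -0.135 and 0.135 m and y of cap_b in the frame of blue_bin between -0.056 and 0.056 m and height (world z) of cap_b below 0.045 m) or (x of cap_c in the frame of blue_bin between -0.135 and 0.135 m and y of cap_c in the frame of blue_bin between -0.056 and 0.056 m and height (world z) of cap_c below 0.045 m)).
It fails at once if the vial is pushed more than 12 mm, lifted or tipped over (distance of vial from where it was at the start of the episode above 0.012 m or angle between vial's own z axis and vertical above 0.35 rad).
It fails at once if the stain bottle or the slide box is moved more than 15 mm or tipped (distance of any of stain_bottle, slide_box from where it was at the start of the episode above 0.015 m or angle between stain_bottle's own z axis and vertical above 0.35 rad).
It also fails if it takes over 58 s, if anything falls off the work surface, if the arm or the gripper's body presses on something with over 40 N, if the wrist force passes 120 N, or if a joint passes its speed limit or range.

## Working session

There is one attempt and no reset: what is moved stays moved. The work goes in short steps, each a Python script; the robot and the scene stay as the last script left them, time stands still between calls to the robot, and variables do not carry over. Pictures are saved under pics/ and viewed, and the job is handed in when it is done.

```bash
mkdir -p pics; ls; python3 - <<'E'
from rig import robot
import cv2
for n in("top","scene"):
    im=robot.grab_frame(n); cv2.imwrite(f"pics/{n}0.png",im[:,:,::-1]); print(robot.camera_info(n))
s=robot.get_state(); print(s['time'],s['ee_pos'],s['tool_rot'],s['opening'])
E
```

```text
pics
{'fx': 392.5359530424042, 'fy': 392.5359530424042, 'cx': 320.7172536077604, 'cy': 203.2696213547365, 'rvec': array([ 2.1492867 , -2.11147241,  0.19634017]), 'tvec': array([-0.02446841,  0.57637076,  0.89897087])}
{'fx': 453.64717607756756, 'fy': 453.64717607756756, 'cx': 316.3664165800393, 'cy': 207.50034320709048, 'rvec': array([ 1.96993172,  0.95413548, -0.50803519]), 'tvec': array([-0.32663131, -0.19984974,  1.75042769])}
0.1 [ 0.14894058 -0.60662378  0.1847084 ] [[ 9.71132312e-01  2.38541176e-01 -3.73205889e-04]
 [ 2.38541437e-01 -9.71131787e-01  1.01694545e-03]
 [-1.19848740e-04 -1.07661365e-03 -9.99999413e-01]] 0.0940341973020077
```

View pics/top0.png

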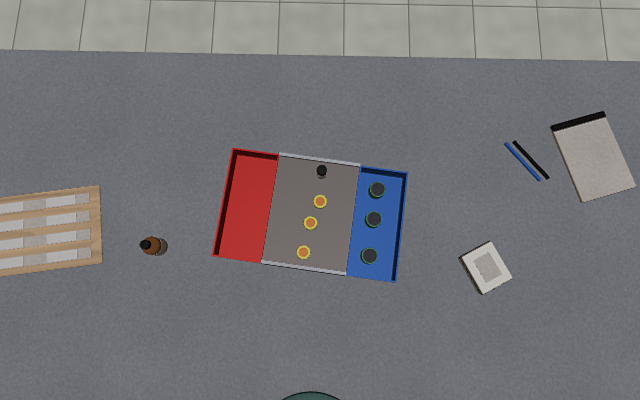

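View pics/scene0.png

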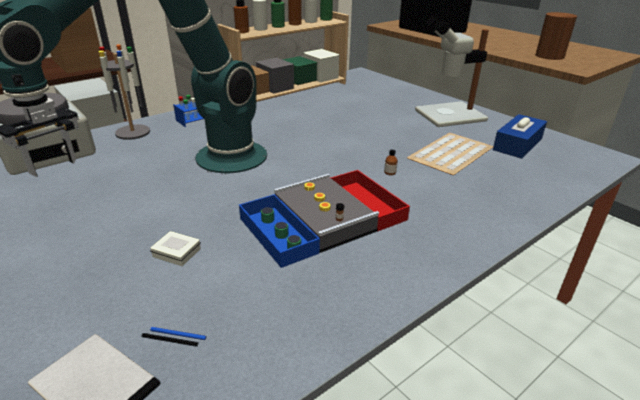

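The top view shows the caps at about (320,201), (310,223) and (303,252), and the vial near (321,172). The red bin is on the left (+y) and the blue bin on the right. Next I measure positions in metric units.

```bash
cat > h.py <<'E'
import numpy as np, cv2
from rig import robot
def ray(n,px,z,ci=None):
    c=ci or robot.camera_info(n); R=cv2.Rodrigues(c['rvec'])[0]; t=c['tvec']
    C=-R.T@t; px=np.atleast_2d(px).astype(float)
    d=np.c_[(px[:,0]-c['cx'])/c['fx'],(px[:,1]-c['cy'])/c['fy'],np.ones(len(px))]@R
    return C+d*((z-C[2])/d[:,2])[:,None]
def proj(n,P):
    c=robot.camera_info(n); K=np.array([[c['fx'],0,c['cx']],[0,c['fy'],c['cy']],[0,0,1]])
    return cv2.projectPoints(np.atleast_2d(P).astype(float),c['rvec'],c['tvec'],K,None)[0][:,0]
def caps(im):
    h=cv2.cvtColor(im,cv2.COLOR_RGB2HSV)
    m=cv2.inRange(h,(8,120,120),(35,255,255))
    n,l,s,c=cv2.connectedComponentsWithStats(m)
    return [(c[i],s[i][4],s[i][:4]) for i in range(1,n) if s[i][4]>40]
E
python3 - <<'E'
from h import *
im=cv2.imread('pics/top0.png')[:,:,::-1].copy()
for n,f in(("top","top0"),("scene","scene0")):
    im=cv2.imread(f'pics/{f}.png')[:,:,::-1].copy()
    for c,a,b in caps(im): print(n,c,a,b,ray(n,c,.074)[0])
im=cv2.imread('pics/top0.png')
cv2.imwrite('pics/z0.png',cv2.resize(im[140:290,205:415],None,fx=3.8,fy=3.8,interpolation=cv2.INTER_CUBIC))
im=cv2.imread('pics/scene0.png')
cv2.imwrite('pics/z1.png',cv2.resize(im[165:270,230:420],None,fx=4,fy=4,interpolation=cv2.INTER_CUBIC))
E
```

```text
top [319.78723404 201.02836879] 141 [313 195  14  13] [ 0.57802604 -0.01185605  0.074     ]
top [310.04195804 222.58041958] 143 [304 216  14  14] [0.52625983 0.01006787 0.074     ]
top [303.03472222 251.79861111] 144 [297 245  13  14] [0.45795977 0.02476664 0.074     ]
scene [559.47887324  14.12676056] 71 [547  13  26   4] [-0.55030804  3.56553599  0.074     ]
scene [613.61333333  54.88      ] 75 [600  49  29  14] [0.34559423 2.48509137 0.074     ]
scene [258.7037037   70.83333333] 54 [253  67  15   8] [-0.67402922  0.5573749   0.074     ]
scene [308.96923077 185.4       ] 65 [304 182  11   9] [0.4635727 0.0175575 0.074    ]
scene [319.31343284 196.08955224] 67 [314 193  11   9] [0.53315881 0.00291105 0.074     ]
scene [324.75641026 205.69230769] 78 [319 202  12   9] [ 0.58449737 -0.01818696  0.074     ]
```

View pics/z0.png

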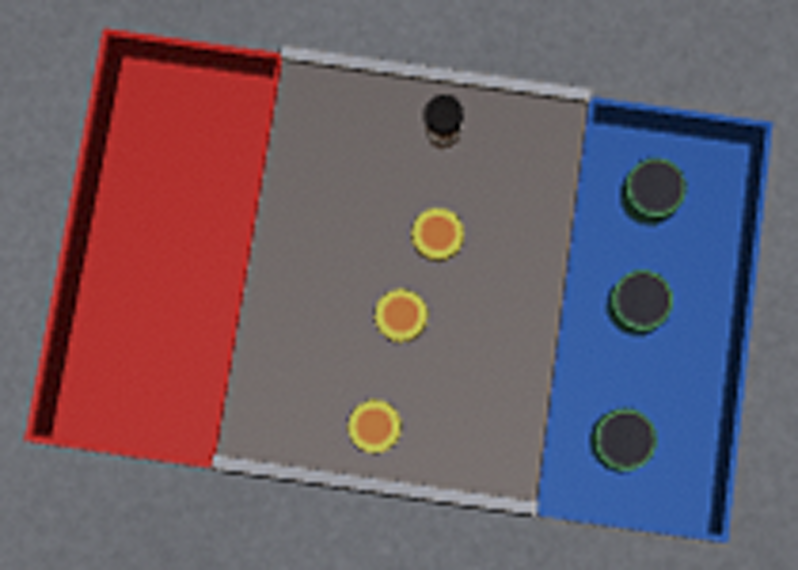

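View pics/z1.png

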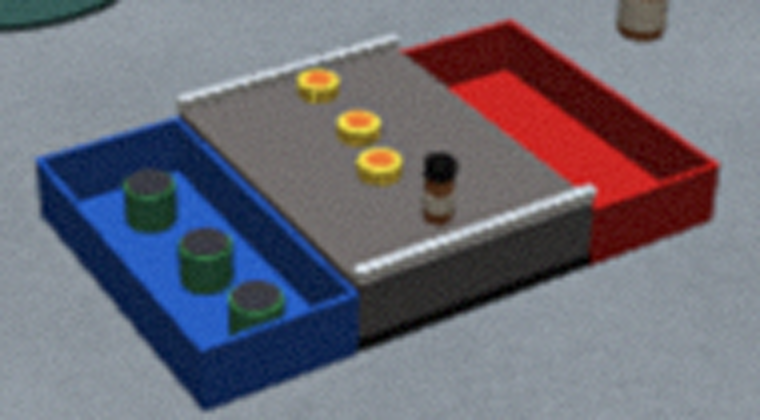

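```bash
python3 - <<'E'
from h import *
z=np.array([[283,46],[592,91],[536,515],[212,465]])
px=z/3.8+[205,140]-0.37
P=ray("top",px,.07);print(P)
n=np.linalg.norm;print([n(P[i]-P[i-1]) for i in range(4)]); c=P.mean(0);print('c',c)
ux=(P[0]+P[1]-P[2]-P[3]);ux/=n(ux);uy=P[0]+P[3]-P[1]-P[2];uy/=n(uy)
print(np.arctan2(ux[1],ux[0]),np.arctan2(-uy[0],uy[1]))
ex=(P[0]+P[1]-P[2]-P[3]);th=np.arctan2(ux[1],ux[0])
R=np.array([[np.cos(th),-np.sin(th)],[np.sin(th),np.cos(th)]])
for p,h in (([319.79,201.03],.074),([310.04,222.58],.074),([303.03,251.8],.074),(np.array([444,115])/3.8+[205,140]-.37,.108)):
    w=ray("top",p,h)[0][:2]; print(w,(w-c[:2])@R)
print('bottle',ray("top",[[146,245]],.09),'box',ray("top",[486,267],.034))
b=[c[:2]+R@np.array(q) for q in([-.135,-.1],[-.135,.1],[.135,.1],[.135,-.1],[-.135,.22],[.135,.22],[-.135,-.22],[.135,-.22])]
print(b)
E
```

```text
[[ 0.69876179  0.08911465  0.07      ]
 [ 0.67275478 -0.10855685  0.07      ]
 [ 0.40652977 -0.07443391  0.07      ]
 [ 0.43304984  0.12270322  0.07      ]]
[np.float64(0.2678264888956508), np.float64(0.1993749890797198), np.float64(0.2684029201076897), np.float64(0.19891295205019596)]
c [0.55277405 0.00720678 0.07      ]
-0.12661143389704613 -0.1322676346398671
[ 0.57802224 -0.01186267] [ 0.02745406 -0.01572863]
[0.52626074 0.01007248] [-0.02666294 -0.00050517]
[0.45795638 0.02477747] [-0.0962774   0.00545709]
[ 0.64495001 -0.01441951] [ 0.09416896 -0.0098138 ]
bottle [[0.46618474 0.3811084  0.09      ]] box [[ 0.43153662 -0.41426622  0.034     ]]
[array([ 0.40622731, -0.07494586]), array([0.431482  , 0.12345324]), array([0.69932078, 0.08935941]), array([ 0.67406609, -0.10903968]), array([0.44663481, 0.2424927 ]), array([0.71447359, 0.20839887]), array([ 0.3910745 , -0.19398531]), array([ 0.65891328, -0.22807914])]
```

```bash
cat >> h.py <<'E'
c0=np.array([0.5528,0.0072]); th=-0.129
ux=np.array([np.cos(th),np.sin(th)]); uy=np.array([-np.sin(th),np.cos(th)])
def W(x,y,z): return np.r_[c0+x*ux+y*uy,z]
def ori(s): 
    y=s*np.r_[ux,0]; z=np.array([0,0,-1.]); return np.c_[np.cross(y,z),y,z]
def save(n,f): cv2.imwrite(f'pics/{f}.png',robot.grab_frame(n)[:,:,::-1])
E
python3 - <<'E'
from h import *
for s in(1,-1):
    for x in(-.096,.028):
        for y,z in((-.056,.2),(-.056,.083),(.115,.083)):
            q=robot.ik(W(x,y,z),ori(s)); print(s,x,y,z,None if q is None else np.round(q,2))
E
```

```text
1 -0.096 -0.056 0.2 [ 0.7   0.14 -0.74  1.99  0.1   1.06 -0.21]
1 -0.096 -0.056 0.083 [ 0.63  0.33 -0.71  2.1   0.29  0.81 -0.39]
1 -0.096 0.115 0.083 [ 0.53  0.55 -1.09  2.01  0.6   0.95 -1.  ]
1 0.028 -0.056 0.2 [ 0.57  0.39 -0.68  1.71  0.27  1.14 -0.31]
1 0.028 -0.056 0.083 [ 0.54  0.53 -0.65  1.81  0.39  0.93 -0.41]
1 0.028 0.115 0.083 [ 0.41  0.68 -0.91  1.73  0.61  1.05 -0.85]
-1 -0.096 -0.056 0.2 [ 1.09  0.25 -1.21  1.98  0.26  1.09  2.78]
-1 -0.096 -0.056 0.083 [ 0.92  0.46 -1.08  2.1   0.53  0.89  2.55]
-1 -0.096 0.115 0.083 [ 0.53  0.55 -1.08  2.01  0.6   0.95  2.15]
-1 0.028 -0.056 0.2 [ 0.83  0.53 -1.08  1.7   0.49  1.22  2.64]
-1 0.028 -0.056 0.083 [ 0.82  0.72 -1.09  1.8   0.72  1.08  2.48]
-1 0.028 0.115 0.083 [ 0.5   0.77 -1.09  1.72  0.75  1.13  2.19]
```

```bash
python3 - <<'E'
from h import *
robot.gripper_to(0.0)
x,y=-.0963,.0055
robot.move_ptp(W(x,y-.042,.2),ori(1))
robot.move_linear(W(x,y-.042,.083),velocity=.12,threshold=15)
s=robot.get_state();print(s['time'],s['ee_pos'],W(x,y-.042,.083),s['opening'],s['force'])
save("top","a1");save("scene","a2")
a=cv2.imread('pics/a1.png')[140:290,205:415];b=cv2.imread('pics/a2.png')[160:265,230:420]
cv2.imwrite('pics/a.png',np.vstack([cv2.resize(a,(400,286)),cv2.resize(b,(400,221))]))
cv2.imwrite('pics/b.png',cv2.resize(b,None,fx=4,fy=4))
E
```

```text
5.0083 [ 0.45301949 -0.01660545  0.08354903] [ 0.4526047  -0.01660845  0.083     ] 0.00012971271147474629 [0.69755501 0.00800172 0.41124889]
```

View pics/a.png

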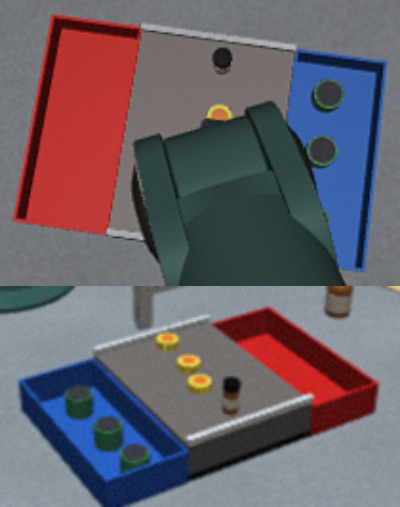

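View pics/b.png

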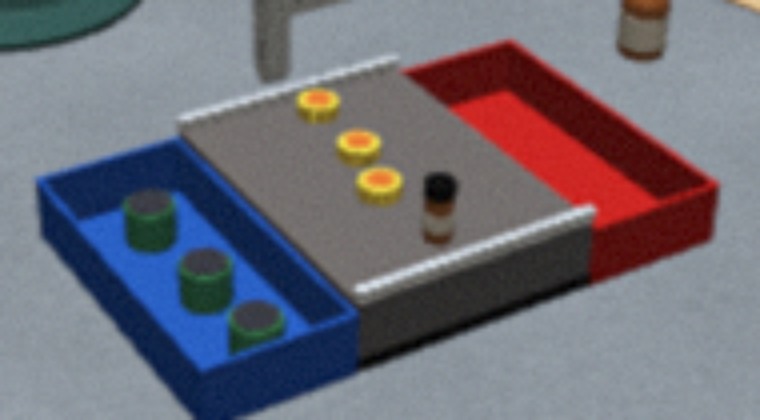

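```bash
python3 - <<'E'
from h import *
p=np.array([0.453,-0.0166,0.0645])
f=lambda n,P:np.round((proj(n,P)-[230,160])*4)
print(f("scene",[p,p+[0,0,.05]]))
print('board', f("scene",[W(-.135,-.1,.07),W(-.135,.1,.07),W(.135,-.1,.07),W(.135,.1,.07)]))
print('caps', f("scene",[[.458,.0248,.074],[.526,.01,.074],[.578,-.0119,.074]]))
print(robot.get_state()['ee_pos'])
E
```

```text
[[273. 120.]
 [272.  64.]]
board [[177. 113.]
 [394.  51.]
 [359. 290.]
 [596. 206.]]
caps [[319.  96.]
 [359. 137.]
 [380. 176.]]
[ 0.45300657 -0.016702    0.08359166]
```

The projected fingertip is at row 120 of the zoomed scene view, but it appears at about row 80. I'll take fresh scene and wrist pictures before pushing.

```bash
python3 - <<'E'
from h import *
save("scene","c2");save("wrist","cw")
b=cv2.imread('pics/c2.png')[110:215,230:420]
cv2.imwrite('pics/c.png',cv2.resize(b,None,fx=4,fy=4))
s=robot.get_state();print(s['force'],s['ee_pos'])
E
```

```text
[-0.91518032  0.02518894  0.24773521] [ 0.45292074 -0.01672615  0.08345414]
```

View pics/c.png

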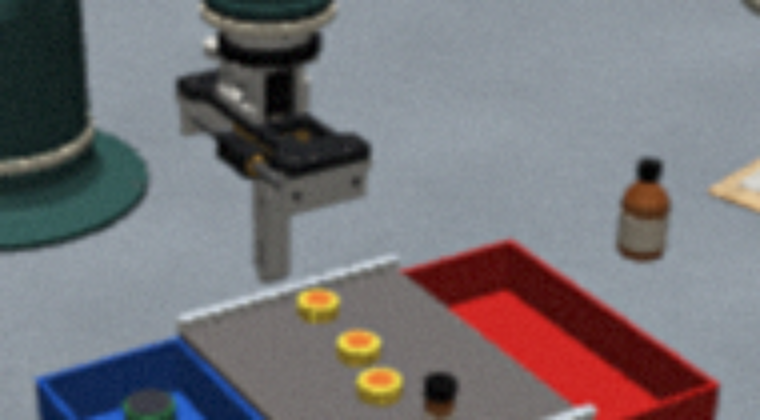

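View pics/cw.png

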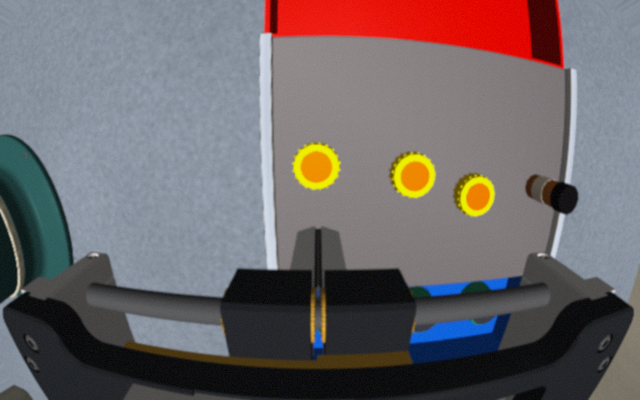

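```bash
cat >> h.py <<'E'
def wproj(P):
    c=robot.camera_info("wrist");R=cv2.Rodrigues(c['rvec'])[0]
    q=np.atleast_2d(P)@R.T+c['tvec']; r=np.hypot(q[:,0],q[:,1]); t=np.arctan2(r,q[:,2])
    return np.c_[c['cx']+c['fx']*t*q[:,0]/r,c['cy']+c['fy']*t*q[:,1]/r]
E
python3 - <<'E'
from h import *
s=robot.get_state();p=s['ee_pos'];z=s['tool_rot'][:,2]
c=robot.camera_info("wrist");R=cv2.Rodrigues(c['rvec'])[0];print('cam',-R.T@c['tvec'],R[2],p)
for d in(.019,0,-.02,-.078):print('tip',d,wproj(p+d*z))
print('caps',wproj([[.458,.0248,.074],[.526,.01,.074],[.578,-.0119,.074]]))
print('board',wproj([W(-.135,.1,.07),W(.135,.1,.07)]),'vial top',wproj([.645,-.0144,.108]))
E
```

```text
cam [0.46167823 0.05597138 0.28292088] [-0.03139326 -0.25375079 -0.96676005] [ 0.45292074 -0.01672615  0.08345414]
tip 0.019 [[318.16723782 218.95842034]]
tip 0 [[318.2194087  227.75465543]]
tip -0.02 [[318.2844446  238.76235151]]
tip -0.078 [[318.56480188 286.77177774]]
caps [[317.789208   164.97828299]
 [415.64010296 174.41431379]
 [479.13324172 195.23176392]]
board [[261.64523604  30.925673  ]
 [577.36934852  69.08825774]] vial top [[568.76367969 198.84328174]]
```

Caps and board project correctly into the wrist view, so the hand pose is right. Both cameras still show the fingertip about 30 mm or more above where the 19 mm figure puts it. I'll measure the tip height directly with a slow guarded touch-down on the clear board behind the cap.

```bash
python3 - <<'E'
from h import *
x,y=-.0963,.0055
hit=robot.move_linear(W(x,y-.042,.058),velocity=.02,threshold=5)
s=robot.get_state();print(hit,s['time'],s['ee_pos'],s['force'])
save("scene","d2");save("wrist","dw")
b=cv2.imread('pics/d2.png')[130:235,230:420]
cv2.imwrite('pics/d.png',cv2.resize(b,None,fx=4,fy=4))
E
```

```text
False 6.6083 [ 0.45268344 -0.01658061  0.05809472] [-0.4600149   0.03875104 -0.73680881]
```

View pics/d.png

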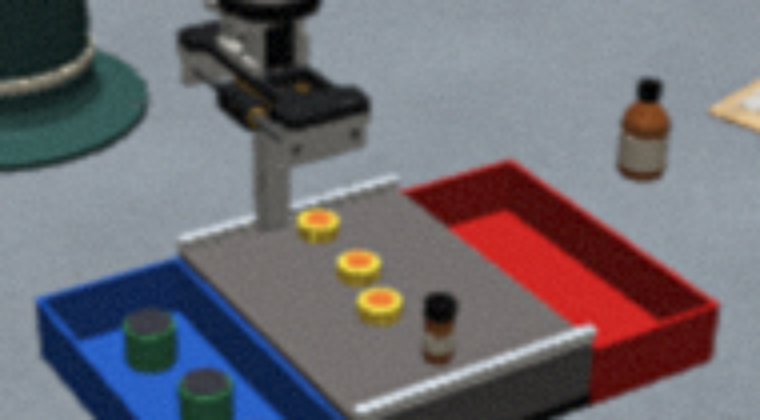

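No contact even with the TCP at 0.058, so the fingertips are shorter than stated. I'll continue the guarded descent.

```bash
python3 - <<'E'
from h import *
x,y=-.0963,.0055
hit=robot.move_linear(W(x,y-.042,.040),velocity=.015,threshold=5)
s=robot.get_state();print(hit,s['time'],s['ee_pos'],s['force'])
save("scene","e2");save("wrist","ew")
b=cv2.imread('pics/e2.png')[130:235,230:420]
cv2.imwrite('pics/e.png',cv2.resize(b,None,fx=4,fy=4))
E
```

```text
True 7.8833 [ 0.45256643 -0.01657787  0.04009335] [-0.49404123 -0.19515507  6.51281663]
```

View pics/e.png

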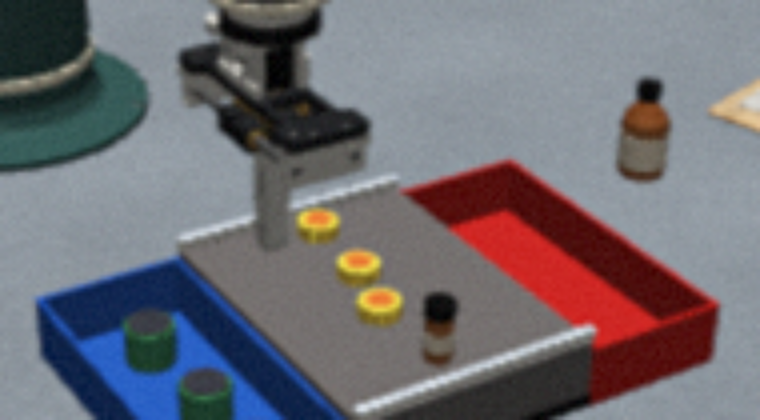

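View pics/ew.png

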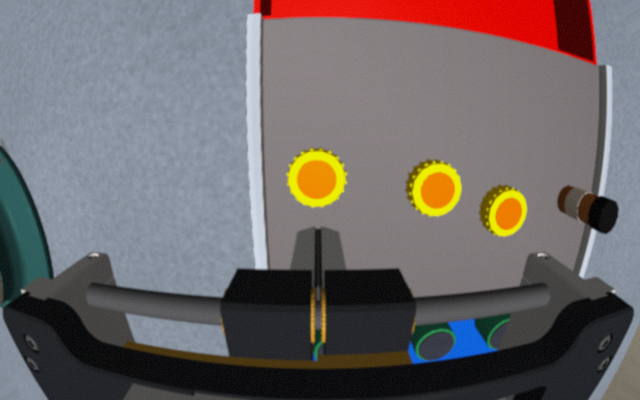

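The tip touches the board (6.5 N) with the TCP at z = 0.040, so the real tip is about 20 mm behind the reported TCP, not 19 mm ahead. I'll sweep at TCP z of about 0.0445, which leaves roughly 4.5 mm under the tip. First cap:

```bash
python3 - <<'E'
from h import *
x,y=-.0963,.0055; Z=.0445
for z in(.11,.12,.13,.14,.15,.16):
    print(z,np.round((proj("scene",[W(x+.0885,y-.042+d,z) for d in(-.037,.037)])-[230,130])*4).tolist())
robot.move_linear(W(x,y-.042,Z),velocity=.05)
hit=robot.move_linear(W(x,y+.0,Z),velocity=.06,threshold=20)
s=robot.get_state();print(hit,s['time'],s['ee_pos'],s['force'])
save("wrist","fw");save("scene","f2")
b=cv2.imread('pics/f2.png')[130:235,230:420]
cv2.imwrite('pics/f.png',cv2.resize(b,None,fx=3,fy=3))
E
```

```text
0.11 [[287.0, 253.0], [374.0, 227.0]]
0.12 [[287.0, 241.0], [374.0, 215.0]]
0.13 [[287.0, 229.0], [375.0, 203.0]]
0.14 [[287.0, 217.0], [375.0, 191.0]]
0.15 [[286.0, 205.0], [375.0, 179.0]]
0.16 [[286.0, 192.0], [375.0, 167.0]]
False 9.0833 [0.45797804 0.02483216 0.04446255] [ 0.26299019  0.62828221 -0.2643769 ]
```

View pics/fw.png

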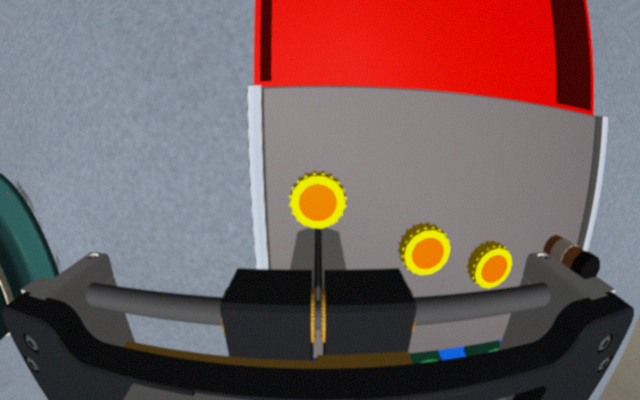

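View pics/f.png

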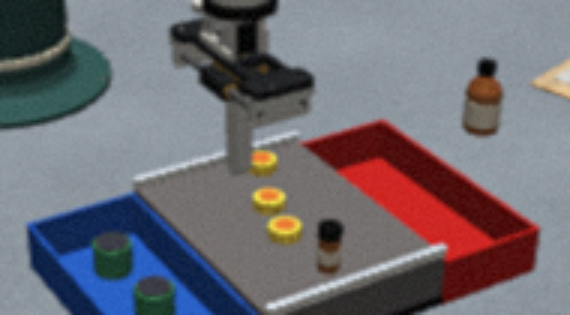

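The cap at (318,200) is being pushed and is well centred on the fingers at column 318. The body bottom is at z of about 0.155, clear of the vial top at 0.108. I'll finish this sweep.

```bash
python3 - <<'E'
from h import *
x,y=-.0963,.0055; Z=.0445
hit=robot.move_linear(W(x,.118,Z),velocity=.06,threshold=20)
s=robot.get_state();print(hit,s['time'],s['ee_pos'],s['force'])
save("wrist","gw")
robot.move_linear(W(x,.118,.14),velocity=.15)
x2,y2=-.0267,-.0005
robot.move_linear(W(x2,y2-.05,.14),velocity=.2)
robot.pause(.2);save("wrist","gw2");print(robot.get_state()['time'])
print(wproj([W(x2,y2,.074),W(.0275,-.0157,.074)]))
a=[cv2.resize(cv2.imread(f'pics/{f}.png'),(480,300)) for f in('gw','gw2')]
cv2.imwrite('pics/g.png',np.vstack(a))
E
```

```text
False 11.2083 [0.47246055 0.13633566 0.04446148] [-0.36182271  0.50572552 -0.55194574]
13.35
[[318.39124911 146.59929256]
 [380.16144321 164.66190133]]
```

View pics/g.png

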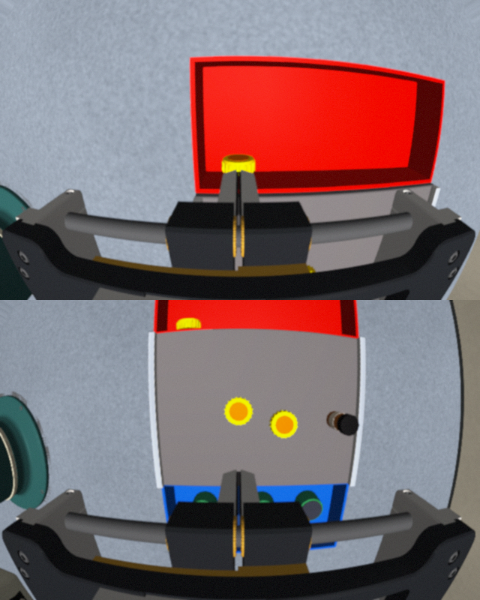

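Cap 1 has dropped into the red bin; I'll check how it lies later. Cap 2 is where predicted (displayed at 238,410). I'll sweep caps 2 and 3.

```bash
python3 - <<'E'
from h import *
Z=.0445
def sweep(x,y):
    robot.move_linear(W(x,y-.044,Z),velocity=.12,threshold=15)
    hit=robot.move_linear(W(x,.118,Z),velocity=.07,threshold=20)
    s=robot.get_state();print(hit,s['time'],s['ee_pos'],s['force'])
    robot.move_linear(W(x,.118,.14),velocity=.15)
sweep(-.0267,-.0005)
robot.move_linear(W(.0275,-.0157-.044,.14),velocity=.2)
robot.pause(.2);save("wrist","hw");print(robot.get_state()['time']);print(wproj(W(.0275,-.0157,.074)))
E
```

```text
False 16.775 [0.54152489 0.12739356 0.04448181] [1.26280555 0.50148895 0.7934887 ]
18.8833
[[318.34251733 153.63079957]]
```

View pics/hw.png

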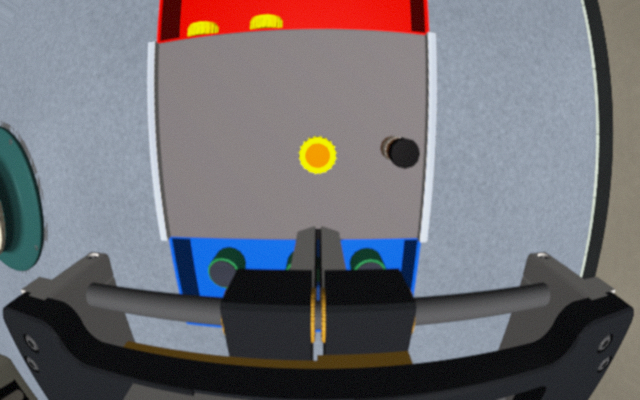

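Cap 2 is in the red bin, with both dropped caps visible at (203,29) and (266,21). Cap 3 is at (318,155), matching the prediction, and the vial is at (403,152). I'll sweep the third.

```bash
python3 - <<'E'
from h import *
Z=.0445;x,y=.0275,-.0157
robot.move_linear(W(x,y-.044,Z),velocity=.12,threshold=15)
hit=robot.move_linear(W(x,.118,Z),velocity=.07,threshold=20)
s=robot.get_state();print(hit,s['time'],s['ee_pos'],s['force'])
robot.move_linear(W(x,.118,.2),velocity=.15)
robot.move_ptp(W(0,-.4,.25),ori(1))
print(robot.get_state()['time'])
save("top","i1");save("scene","i2")
a=cv2.imread('pics/i1.png')[140:290,205:415];b=cv2.imread('pics/i2.png')[160:265,230:420]
cv2.imwrite('pics/i.png',np.vstack([cv2.resize(a,(480,343)),cv2.resize(b,(480,257))[:257]]))
E
```

```text
False 22.5167 [0.59526716 0.12042261 0.04448777] [ 0.28322394  0.09351376 -0.31014305]
25.5833
```

View pics/i.png

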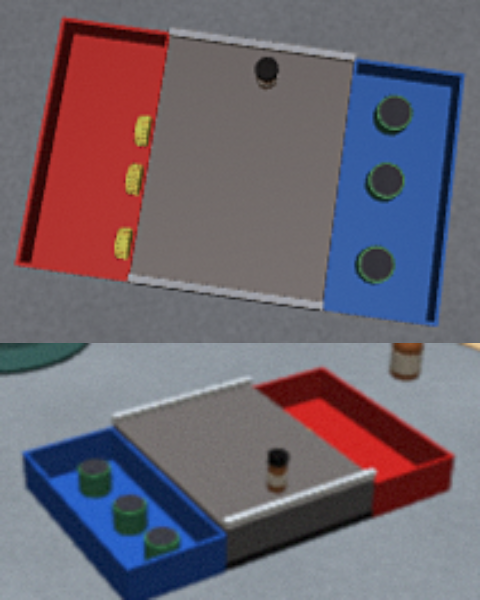

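All three caps stand on edge in the red bin against its board-side wall, at (143,131), (133,180) and (123,242) in the zoomed top view. The vial is still standing. I'll check their positions, that they're at rest, and that the other objects haven't moved.

```bash
python3 - <<'E'
from h import *
R=np.c_[ux,uy]
a=cv2.imread('pics/top0.png')[:,:,::-1].copy();b=cv2.imread('pics/i1.png')[:,:,::-1].copy()
robot.pause(1.0); c=robot.grab_frame("top")
for im in(b,c):
    for p,ar,bb in caps(im):
        w=ray("top",p,.025)[0][:2]; print(np.round(p,1),ar,bb[:4],'bin frame',np.round((w-c0)@R-[0,.16],4))
# shifts of vial, bottle, box
for n,(u,v,w,h) in dict(vial=(310,160,24,24),bottle=(135,230,38,30),box=(452,235,65,65)).items():
    g=[cv2.cvtColor(i[v:v+h,u:u+w],cv2.COLOR_RGB2GRAY).astype(np.float32) for i in(a,c)]
    print(n,cv2.phaseCorrelate(*g),np.abs(g[0]-g[1]).mean())
s=robot.get_state();print(s['time'],s['ee_pos'],s['force'])
E
```

```text
[266.5 196.3] 71 [264 190   7  14] bin frame [ 0.0289 -0.0413]
[262.8 217.7] 76 [260 211   8  15] bin frame [-0.0255 -0.0412]
[258.1 245.8] 82 [255 239   8  15] bin frame [-0.0955 -0.0418]
[266.5 196.3] 71 [264 190   7  14] bin frame [ 0.0289 -0.0413]
[262.7 217.7] 75 [260 211   8  15] bin frame [-0.0257 -0.0411]
[258.1 245.8] 82 [255 239   8  15] bin frame [-0.0955 -0.0418]
vial ((0.1447614027879549, -0.013788909656847537), 1.0127969003385968) 1.1753472
bottle ((-0.02777940602218365, 0.036610247128152196), 0.996196946700414) 1.2464912
box ((-0.0020143634748919226, 0.0014338454412623491), 1.0020971140007915) 1.0018935
26.7333 [ 0.50134051 -0.38948535  0.25000538] [-0.35665306 -0.00931506 -0.32932105]
```

```bash
python3 -c "
from rig import robot
print(robot.sign_off())"
```

```text
the job is handed in; nothing more can be done
None
```

I swept all three yellow caps along their lanes with the closed fingertips and over the open edge into the red bin, then signed off at about 27 s. No verdict was reported.

**Last checks:**
- **Caps:** All three are at rest in the red bin. Their positions were the same to 0.2 mm in two pictures 1 s apart, at about x = +29, −26 and −96 mm and y ≈ −41 mm in the bin's frame. They stand on edge against the board-side wall rather than lying flat. I took their height as about 25 mm and did not measure it directly.
- **Other objects:** The vial, the bottle and the slide box show image shifts of less than 0.15 pixel, so they have not moved. The blue bin looks unchanged.
- **Robot:** The arm was clear of everything at hand-in.

**Disagreements:**
- **Fingertip position:** The fingertips are stated to be 19 mm ahead of the TCP. The cameras and a guarded touch on the board (6.5 N with the TCP at z = 0.040) put them about 20 mm behind it. I set the sweep height from that touch, with the TCP at z = 0.0445.
- **Camera readings:** My first cap positions from the scene camera were about 7–10 mm off those from the top camera, probably because the caps' sides were included. I used the top camera, and the wrist camera agreed with it.

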